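# Swing the brass tube past the post into the stock bay

## Task

Push the square brass tube across the bench into the wooden stock bay so that it ends up flush along the bay's back rail. The steel post stands in the mouth of the bay, so angle the tube: push one end in past the post first, then the other end round behind it. Only push it with the fingers, never pick it up, tip it or let it ride up on the rails, and leave the jar, the steel block and the bangle where they are.

Things in the scene. Friction and masses are not known exactly. Their poses are not given: they have to be found in the camera images.
- tube: Square brass tube, 180 mm long, 22 mm wide, 22 mm high, about 0.4 kg, lying loose on the bench in front of the bay (on the robot's side of it). Origin: middle of its underside. Its x axis runs along its length, z up. It slides on the bench with ordinary friction.
- bay: U of three fixed dark wood rails on the bench, open toward the robot; its floor is the bench. Origin: on the bench, middle of the back rail's inner face; x points into the back rail (away from the robot), y along it to the left. Inner faces: back x = 0, sides y = -130 and 130 mm, running from x = -150 (mouth) to 0; rails 30 high, 18 thick. The tube, flush at the back, has its middle at x = -11 mm.
- post: Fixed round steel post, 20 mm thick, 50 mm high, in the bay's mouth. Origin: centre of its foot. In the bay's frame x = -140, y = +55 or -55 mm (varies); the other place has a flush dark plug that hinders nothing. The wide opening, post to farther side rail, is 175 mm: too narrow for the tube parallel to the back rail, enough with the tube turned about 45 degrees.
- flux_jar: Bystander: white plastic jar, 52 mm in diameter, 55 mm high, standing outside the bay beside one side rail. Origin: centre of its underside.
- doming_block: Bystander: steel cube with sides of 50 mm, standing outside the bay. Origin: centre of its underside.
- bangle: Bystander: copper bangle lying flat, 66 mm in outer diameter, 14 mm high, to one side of the bay's mouth. Origin: centre of its underside.
Mind the look-alikes: they are no part of the job. Of the things like the tube, leave any that is black; of the rest the larger one is meant.

How it is judged (in metres and radians):
On the way:
1. the tube has been turned at an angle (more than 20 degrees) with one end in the mouth of the bay (angle between the x axis of tube and the y axis of bay, either way round above 0.35 rad and x of tube in the frame of bay above -0.2 m), for 0.1 s.
At the end, for the whole second after the job is handed in: The tube lies flat on the bench inside the bay behind the post, along the back rail: within 10 mm of flush and within 4.5 degrees of parallel, at rest (x of tube in the frame of bay between -0.021 and -0.006 m and y of tube in the frame of bay between -0.045 and 0.045 m and angle between the x axis of tube and the y axis of bay, either way round below 0.08 rad and height (world z) of tube below 0.004 m and angle between tube's own z axis and vertical below 0.06 rad and linear speed of tube below 0.01 m/s and angular speed of tube below 0.05 rad/s); the robot touches nothing.
It fails at once if the tube is lifted or rides up (more than 8 mm off the bench) (height (world z) of tube above 0.008 m).
It fails at once if the tube is tipped (angle between tube's own z axis and vertical above 0.2 rad).
It fails at once if the flux jar is moved by more than 20 mm (distance of flux_jar from where it was at the start of the episode above 0.02 m).
It fails at once if the doming block is moved by more than 20 mm (distance of doming_block from where it was at the start of the episode above 0.02 m).
It fails at once if the bangle is moved by more than 20 mm (distance of bangle from where it was at the start of the episode above 0.02 m).
It also fails if it takes over 72 s, if anything falls off the work surface, if the arm or the gripper's body presses on something with over 40 N, if the wrist force passes 120 N, or if a joint passes its speed limit or range.

## Robot

A 6-joint arm with a two-finger parallel gripper is mounted at the origin on the work surface. World frame = base frame: x ahead of the robot, y to its left, z up, the work surface at z = 0. Lengths are in m, angles in degrees, forces in N, time in s.
With the tool pointing down it reaches from about 0.3 to 0.75 m from the base axis. Payload 8.5 kg.
Tool frame: the origin (TCP) lies midway between the tips of the shut fingers; the grasp point (between the pads) lies env.tcp_to_grasp behind it (env.tcp_to_grasp is the distance from the TCP to the grasp point, in m); z points along the fingers, y is the line along which they close (so a half turn about z gives the same grasp; the last joint's range is limited). The gripper opens to 85 mm and grips with 20 to 120 N. Pads are 22 mm wide; open, the fingers measure 114 mm over their backs; the gripper's body (76 mm by 85 mm) begins 54 mm behind the grasp point. The pads swing forward as they close: fully open they stand 13 mm farther back than shut.
Start: joints at [-75.934, 21.807, 74.336, -0, 83.858, -12.336], TCP at [0.245, -0.493, 0.196] pointing down, gripper open.
Joint ranges: [-178.18, 178.18], [-50.72, 133.34], [12.68, 142.11], [-81.47, 261.47], [9.98, 163.14], [-165.26, 165.26]. Speed limits (degrees/s): [136.94, 136.94, 180, 180, 180, 180].

## Interface

Orientations are given as a 3x3 rotation matrix whose columns are the frame's x, y, z axes.
In Python, from rig import observe, optics, job, env gives the robot as it stands. The module is installed in compiled form; this text tells all that it offers.
- The arm moves only by the shell command python3 -m jog 'ROWS' [FORCE]. ROWS is JSON, a list of rows, each a list of 7 numbers: the turn, a rotation vector about the tool's x, y, z in rad, then the shift along the tool's x, y, z in m, then the opening in per cent of the stroke, from 0 (shut) to 100 (fully open). A call has 1 to 10 rows; each row shifts and turns the commanded pose from where the row before left it, along the tool's axes as they then stand; what a row does not reach is not made up. A row lasts 1/8 s, in which the tool goes at most 62.5 mm and 10.7 degrees, less where a joint would pass 70% of its speed; a pose out of reach is approached as far as the arm can. A call is refused whole if a number of a shift passes 0.0625 or a number of a turn 0.188, either way. A call with a gripper value outside its range is refused whole. The fingers move at their own pace and stop on an object; FORCE is the grip in N (left out, the last holds). Time passes only in rows, so rows that do not move let the fingers close. It gives the time, the measured TCP pose, the force, the opening and the grip force at its end, in the units of the state.
- observe(): the state, without advancing time (a new reading comes with each control period).
- optics.get_image(name): name is "scene" or "top" or "wrist"; returns a dict with "pixels" (400x640x3 uint8, red, green, blue), "mtx" (3x3 intrinsics, pixels), "rvec" (rotation vector, rad) and "tvec" (3), from world to camera coordinates, as OpenCV has them. Camera axes: x right, y down, z forward; pixel columns grow to the right and rows downward; lengths in m; the calibration is good to about 2 mm. A picture is of the moment at which its call begins. There is no depth.
- job.close_job(): hands the job in; it is judged then, once.
The state is a dict: "time_s": time; "q": joint angles; "qvel": joint speeds; "joint_efforts": joint torques, N m; "position": TCP position; "tool_rot": TCP orientation; "ft_force": force on the tool from outside, world axes, zero at the start; "wrist_torque": the same for the moment, N m; "grip_width": finger opening in m; "gripper_force": force on a finger pad.
Only numpy, scipy, OpenCV 4.12 (cv2) and the standard library are available. Lean on these libraries where they do the work, as an engineer would, in place of code of your own. Each camera call takes 0.05 s, during which the arm holds its last target. There are 200 camera calls.

## Working session

There is one attempt and no reset: what is moved stays moved. The work goes in short steps, Python scripts to look and compute and a shell command to move; the robot and the scene stay as the last step left them, time stands still between calls to the robot, and variables do not carry over. Pictures are saved under pics/ and viewed, at most 10 in all, crops included, and the job is handed in when it is done.

```bash
mkdir -p pics; python3 - <<'E'
from rig import observe, optics, env
import cv2,numpy as np
s=observe();print(s['time_s'],s['position'],np.round(s['tool_rot'],3),env.tcp_to_grasp)
for n in('top','scene'):
    d=optics.get_image(n);cv2.imwrite(f'pics/{n}0.png',d['pixels'][:,:,::-1]);print(n,d['mtx'],d['rvec'],d['tvec'])
E
```

```text
0.0 [ 0.24447116 -0.49228892  0.19558916] [[ 0.896  0.445 -0.   ]
 [ 0.445 -0.896  0.001]
 [ 0.    -0.001 -1.   ]] 0.0187
top [[477.98465012   0.         323.49366315]
 [  0.         477.98465012 202.26697162]
 [  0.           0.           1.        ]] [ 2.17767869 -2.11161446  0.16620618] [-0.0096838   0.52969814  0.82258424]
scene [[504.63470569   0.         318.31558987]
 [  0.         504.63470569 203.45864651]
 [  0.           0.           1.        ]] [ 1.54493527  1.7465034  -0.91193931] [ 0.05074058 -0.26028465  1.42121905]
```

View pics/top0.png

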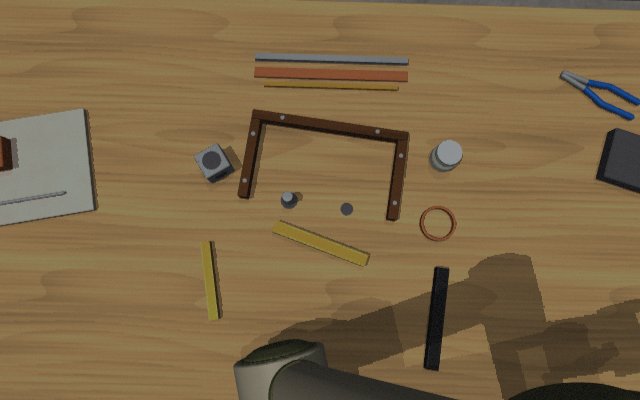

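View pics/scene0.png

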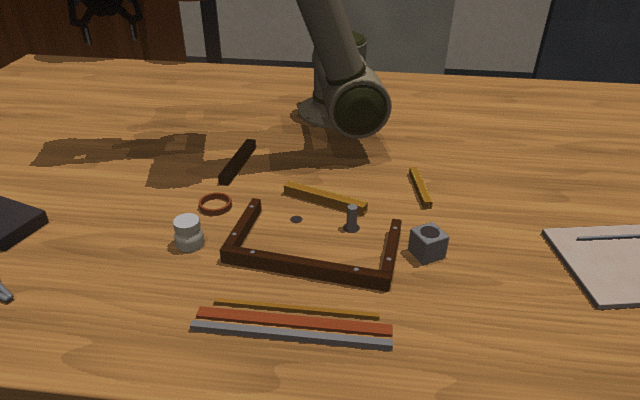

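The top view shows the tube at (273–369, 221–265), the bay with its back rail from (255,115) to (405,135), and the post on the left at (289,200). The plug is at (347,209), the bangle at (438,223), the jar at (447,155), the steel block at (213,162), and the look-alikes at (211,280) and (436,318). Next I'll fit the poses.

```bash
cat > h.py <<'E'
import numpy as np,cv2,json
from rig import observe,optics
from scipy.optimize import minimize
def proj(d,P): return cv2.projectPoints(np.float64(P),d['rvec'],d['tvec'],d['mtx'],None)[0][:,0]
def back(d,uv,z):
    R=cv2.Rodrigues(d['rvec'])[0];c=-R.T@d['tvec'].ravel();r=R.T@np.linalg.inv(d['mtx'])@np.r_[uv,1.]
    return (c+r*(z-c[2])/r[2])[:2]
def box(x0,x1,y0,y1,h): return np.array([[x,y,z] for x in(x0,x1) for y in(y0,y1) for z in(0,h)])
def world(p,B):
    c,s=np.cos(p[2]),np.sin(p[2]);return np.c_[B[:,:2]@np.array([[c,s],[-s,c]])+p[:2],B[:,2]]
TUBE=[box(-.09,.09,-.011,.011,.022)]
BAY=[box(0,.018,-.148,.148,.03),box(-.15,0,.13,.148,.03),box(-.15,0,-.148,-.13,.03)]
def fit(d,mask,boxes,p0):
    S=3;M=cv2.resize(mask,None,fx=S,fy=S,interpolation=cv2.INTER_NEAREST)>0
    def cost(p):
        m=np.zeros(M.shape,np.uint8)
        for b in boxes: cv2.fillConvexPoly(m,cv2.convexHull(np.int32(np.round((proj(d,world(p,b))+.5)*S*16))),1,shift=4)
        m=m>0;return 1-(m&M).sum()/(m|M).sum()
    p0=np.array(p0)
    for k in(1,.3): 
        r=minimize(cost,p0,method='Nelder-Mead',options=dict(initial_simplex=p0+np.vstack([np.zeros(3),np.diag([.015*k,.015*k,.1*k])]),xatol=1e-5,fatol=1e-5));p0=r.x
    return r.x,r.fun
def comp(m,uv):
    n,l=cv2.connectedComponents(m.astype(np.uint8))
    ys,xs=np.nonzero(l);i=np.argmin((xs-uv[0])**2+(ys-uv[1])**2);return (l==l[ys[i],xs[i]]).astype(np.uint8)
def yellow(d):
    h=cv2.cvtColor(d['pixels'],cv2.COLOR_RGB2HSV).astype(int);return (h[...,0]>=20)&(h[...,0]<=32)&(h[...,1]>165)&(h[...,2]>50)
def tobay(bay,p):
    c,s=np.cos(bay[2]),np.sin(bay[2]);v=np.array(p[:2])-bay[:2];return np.array([c*v[0]+s*v[1],-s*v[0]+c*v[1]])
E
cat > m.py <<'E'
from h import *
d=optics.get_image('top');px=d['pixels']
hsv=cv2.cvtColor(px,cv2.COLOR_RGB2HSV)
for u in((320,243),(320,128),(310,250),(300,160),(211,280),(400,180)):print(u,hsv[u[1],u[0]])
m=comp(yellow(d),(320,243));print('tube px',m.sum(),cv2.boundingRect(m))
a,b=back(d,(275,226),.022),back(d,(368,260),.022)
t,c=fit(d,m,TUBE,[*(a+b)/2,np.arctan2(*(a-b)[::-1])]);print('tube',t,c)
v=hsv[...,2].astype(int);dm=comp(cv2.morphologyEx(((v<95)).astype(np.uint8),cv2.MORPH_OPEN,np.ones((3,3))),(320,128));print(dm.sum(),cv2.boundingRect(dm))
a,b=back(d,(262,121),.03),back(d,(397,136),.03)
B,c=fit(d,dm,BAY,[*(a+b)/2,np.arctan2(*(a-b)[::-1])-np.pi/2]);print('bay',B,c)
print('tube in bay',tobay(B,t),np.degrees(t[2]-B[2])-90)
for n,uv,z in(('posttop',(287,196),.05),('plug',(347,209),0),('bangle',(438,223),.007),('jar',(449,148),.055),('block',(211,160),.05)):
    w=back(d,uv,z);print(n,w,tobay(B,w))
o=px.copy()
for p,bs in((t,TUBE),(B,BAY)):
    for bx in bs: cv2.polylines(o,[cv2.convexHull(np.int32(np.round(proj(d,world(p,bx)))))],True,(0,255,255))
cv2.imwrite('pics/fit.png',cv2.resize(o[80:300,180:480],None,fx=2.6,fy=2.6)[...,::-1])
json.dump(list(B),open('bay.json','w'))
E
python3 m.py
```

```text
(320, 243) [ 21 173 143]
(320, 128) [177  94  27]
(310, 250) [ 18 126 128]
(300, 160) [ 20 109 143]
(211, 280) [ 25 164 140]
(400, 180) [ 13 154  71]
tube px 685 (273, 222, 94, 43)
tube [0.4590191  0.01228338 1.24186989] 0.4659386375455018
4224 (238, 109, 171, 112)
bay [ 6.70298884e-01  6.43801381e-04 -1.20345346e-01] 0.12064636420136732
tube in bay [-0.21114903 -0.01380981] -11.950816414074325
posttop [0.53750395 0.07214647] [-0.14041872  0.0550428 ]
plug [ 0.52437046 -0.03813051] [-0.14021791 -0.05601331]
bangle [ 0.50234461 -0.20806293] [-0.1416832  -0.22736097]
jar [ 0.63369926 -0.21702082] [-0.01020317 -0.22048427]
block [0.59900479 0.2119449 ] [-0.09614621  0.2012136 ]
```

View pics/fit.png

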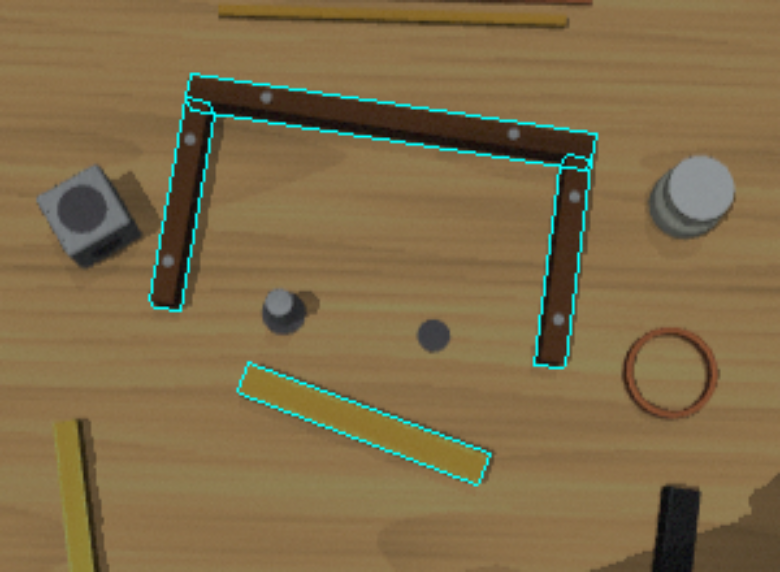

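The fit overlays match. In the bay's frame the tube is at (-211, -14) mm, turned 12° with its left end nearer the bay, and the post is at y = +55. The plan has four steps:
1. Straddle the tube loosely with the fingers, back it off and turn it to 45°.
2. Push its right end along its axis, so the left end goes in past the post.
3. Swing the right end in.
4. Push it flush with shut fingers.

```bash
cat >> h.py <<'E'
def go(bx,by,z,ang,bay=None):
    """tool target in bay frame (m); ang: tube angle (deg) whose axis the tool x should follow. prints turn and shift in tool axes after the turn"""
    B=bay or json.load(open('bay.json'));s=observe();p=np.array(s['position']);R=np.array(s['tool_rot'])
    c,n=np.cos(B[2]),np.sin(B[2]);t=np.array([B[0]+c*bx-n*by,B[1]+n*bx+c*by,z])
    h=B[2]+np.pi/2-np.radians(ang);h0=np.arctan2(R[1,0],R[0,0]);turn=-((h-h0+np.pi)%(2*np.pi)-np.pi)
    X=np.array([np.cos(h),np.sin(h),0]);Y=np.array([np.sin(h),-np.cos(h),0]);D=t-p
    print(f't={s["time_s"]:.2f} now bay',np.round(tobay(B,p)*1000,1),'z',round(p[2]*1000,1),'ang',round(np.degrees(B[2]+np.pi/2-h0),1),'w',round(s['grip_width']*1000,1),'F',np.round(s['ft_force'],1))
    print('  turn',round(turn,3),'shift mm',np.round([D@X*1000,D@Y*1000,-D[2]*1000],1))
def tube(d=None,guess=None,name=None):
    B=json.load(open('bay.json'));d=d or optics.get_image('top')
    h=cv2.cvtColor(d['pixels'],cv2.COLOR_RGB2HSV).astype(int)
    g=np.array(guess,float);c,n=np.cos(B[2]),np.sin(B[2]);w=[B[0]+c*g[0]-n*g[1],B[1]+n*g[0]+c*g[1],B[2]+np.pi/2-np.radians(g[2])]
    m=((h[...,0]>=18)&(h[...,0]<=34)&(h[...,1]>155)&(h[...,2]>40)).astype(np.uint8)
    roi=np.zeros_like(m);cv2.fillConvexPoly(roi,cv2.convexHull(np.int32(proj(d,world(w,TUBE[0])))),1);roi=cv2.dilate(roi,np.ones((31,31)))
    m=cv2.morphologyEx(m&roi,cv2.MORPH_OPEN,np.ones((2,2)))
    t,cst=fit(d,m,TUBE,w);print('tube bay',np.round(tobay(B,t)*1000,1),'ang',round(90-np.degrees(t[2]-B[2]),1),'cost',round(cst,2))
    o=d['pixels'].copy();cv2.polylines(o,[cv2.convexHull(np.int32(np.round(proj(d,world(t,TUBE[0])))))],True,(0,255,255))
    if name: cv2.imwrite(f'pics/{name}.png',cv2.resize(o[80:300,180:480],None,fx=2.5,fy=2.5)[...,::-1])
E
python3 -m jog '[[0,0,-0.156,0,0,0,100],[0,0,-0.156,0,0,0,100],[0,0,-0.156,0,0,0,60],[0,0,-0.156,0,0,0,40],[0,0,-0.156,0,0,0,40]]' 20
python3 -m jog '[[0,0,0,0.035,0.003,0,40],[0,0,0,0.035,0.003,0,40],[0,0,0,0.035,0.003,0,40],[0,0,0,0.035,0.003,0,40],[0,0,0,0.035,0.003,0,40],[0,0,0,0.035,0.003,0,40],[0,0,0,0.035,0.003,0,40]]'
python3 -c "
from h import *
tube(guess=(-.211,-.014,12))
go(-.2215,-.063,.10,12)"
```

```text
time_s: 0.78
position: [0.2445, -0.4925, 0.1959]
tool_rot: [[0.319, 0.948, -0.0], [0.948, -0.319, 0.001], [0.001, -0.0, -1.0]]
ft_force: [-0.4, -0.0, 0.4]
grip_width: 0.0346
gripper_force: 0.0
time_s: 1.65
position: [0.3441, -0.2664, 0.1961]
tool_rot: [[0.324, 0.946, -0.0], [0.946, -0.324, 0.0], [0.0, -0.0, -1.0]]
ft_force: [0.3, 0.8, 0.3]
grip_width: 0.0343
gripper_force: 0.0
tube bay [-212.6  -15.9] ang 12.0 cost 0.3
t=1.70 now bay [-291.4 -301. ] z 196.2 ang 11.9 w 34.2 F [-1.1  3.2  0.6]
  turn 0.002 shift mm [247.4  18.9  96.2]
```

```bash
python3 -m jog '[[0,0,0,0.035,0.003,0.01,40],[0,0,0,0.035,0.003,0.01,40],[0,0,0,0.035,0.003,0.01,40],[0,0,0,0.035,0.003,0.02,40],[0,0,0,0.035,0.003,0.02,40],[0,0,0,0.035,0.003,0.02,40],[0,0,0,0.036,0,0.006,40],[0,0,0,0,0,0,40]]'
python3 -c "
from h import *
go(-.222,-.064,.05,12)
d=optics.get_image('wrist');cv2.imwrite('pics/w1.png',d['pixels'][...,::-1])"
```

```text
time_s: 2.7
position: [0.4405, -0.0391, 0.0996]
tool_rot: [[0.321, 0.947, -0.001], [0.947, -0.321, 0.001], [0.0, -0.002, -1.0]]
ft_force: [0.7, -0.2, -0.2]
grip_width: 0.0343
gripper_force: 0.0
t=2.70 now bay [-223.4  -67.1] z 99.6 ang 11.8 w 34.3 F [ 0.7 -0.2 -0.2]
  turn 0.003 shift mm [ 3.3  0.7 49.6]
```

View pics/w1.png

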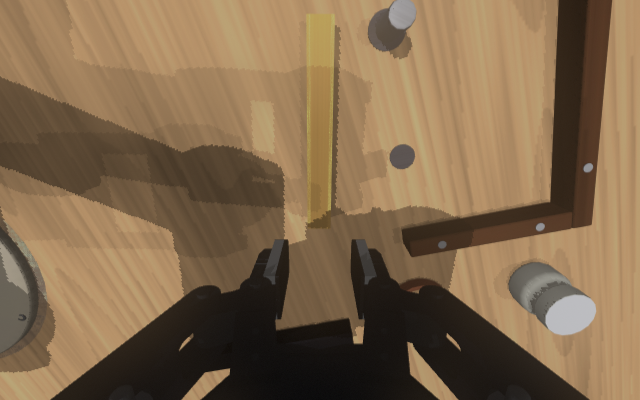

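The wrist view shows the tube (u 307–335) centred between the fingers (gap 288–352). I'll go down around it and stop 6 mm above the bench.

```bash
python3 -m jog '[[0,0,0,0.003,0.0007,0.02,40],[0,0,0,0,0,0.02,40],[0,0,0,0,0,0.015,40],[0,0,0,0,0,0.015,40],[0,0,0,0,0,0.012,40],[0,0,0,0,0,0.011,40],[0,0,0,0,0,0,32],[0,0,0,0,0,0,32]]'
python3 -c "
from h import *
go(-.257,-.057,.006,12)"
```

```text
time_s: 3.75
position: [0.4424, -0.0383, 0.0075]
tool_rot: [[0.324, 0.946, 0.001], [0.946, -0.324, -0.0], [-0.0, 0.001, -1.0]]
ft_force: [-0.1, -1.2, -1.2]
grip_width: 0.0271
gripper_force: 0.0
t=3.75 now bay [-221.6  -66. ] z 7.5 ang 12.0 w 27.1 F [-0.1 -1.2 -1.2]
  turn -0.0 shift mm [  1.4 -36.5   1.5]
```

```bash
python3 -m jog '[[0,0,0,0,-0.007,0.001,31],[0,0,0,0,-0.008,0,31],[0,0,0,0,-0.008,0,31],[0,0,0,0,-0.008,0,31],[0,0,0,0,-0.008,0,31]]'
python3 -m jog '[[0,0,0.08,0,0,0,31],[0,0,0.08,0,0,0,31],[0,0,0.08,0,0,0,31],[0,0,0.08,0,0,0,31],[0,0,0.08,0,0,0,31],[0,0,0.08,0,0,0,31],[0,0,0.08,0,0,0,31],[0,0,0.08,0,0,0,31],[0,0,0.08,0,0,0,31]]'
python3 -c "
from h import *
go(-.257,-.057,.006,45)
tube(guess=(-.22,-.022,43),name='a')"
```

```text
time_s: 4.38
position: [0.4048, -0.0253, 0.0063]
tool_rot: [[0.324, 0.946, 0.0], [0.946, -0.324, 0.0], [0.0, 0.0, -1.0]]
ft_force: [1.1, -0.2, -0.1]
grip_width: 0.0266
gripper_force: 0.0
time_s: 5.5
position: [0.405, -0.0254, 0.0062]
tool_rot: [[0.869, 0.495, -0.0], [0.495, -0.869, -0.0], [-0.0, 0.0, -1.0]]
ft_force: [0.4, -0.5, -0.6]
grip_width: 0.0264
gripper_force: 0.0
t=5.50 now bay [-260.2  -57.7] z 6.2 ang 53.4 w 26.4 F [ 0.4 -0.5 -0.6]
  turn -0.147 shift mm [2.8 1.8 0.2]
tube bay [-215.4  -12.1] ang 15.7 cost 0.78
```

View pics/a.png

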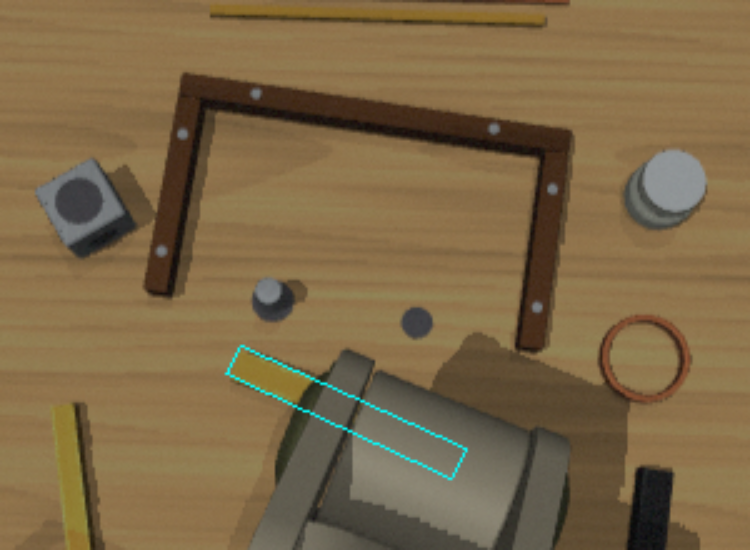

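The left end of the tube, at (240,360) in the crop, has hardly moved. I'll check from the other cameras before going on.

```bash
python3 -c "
from h import *
a=optics.get_image('scene')['pixels'][90:290,150:450];b=optics.get_image('wrist')['pixels']
o=np.vstack([cv2.resize(a,(480,320)),cv2.resize(b,(480,280))])
cv2.imwrite('pics/b.png',o[...,::-1])
d=optics.get_image('top');B=json.load(open('bay.json'))
print(observe()['q'])"
```

```text
[-2.04173637e+01  2.37972952e+01  1.11803313e+02 -2.84695830e-03
  4.44016595e+01  3.96452169e+01]
```

View pics/b.png

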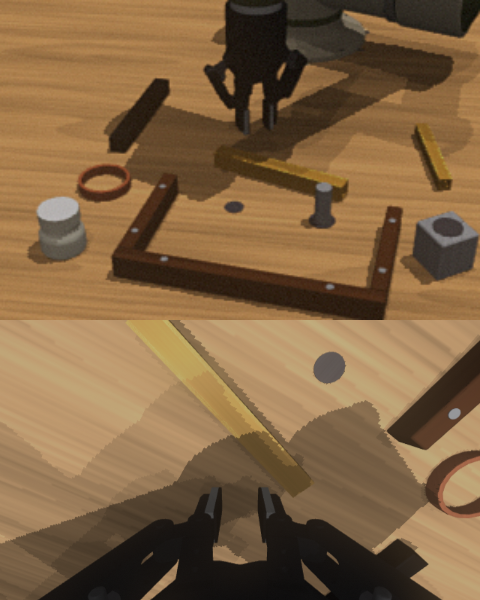

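```bash
python3 -c "
from h import *
s=observe();p=np.array(s['position']);R=np.array(s['tool_rot'])
B=json.load(open('bay.json'))
for n in('wrist','scene','top'):
    d=optics.get_image(n)
    P=[p,p-R[:,2]*.02,p+R[:,1]*.0135,p-R[:,1]*.0135]
    q=proj(d,P);
    if n=='wrist':q=q*[.75,.7]+[0,320]
    if n=='scene':q=(q-[150,90])*1.6
    if n=='top':q=(q-[180,80])*2.5
    print(n,np.round(q).tolist())
d=optics.get_image('wrist')
for uv in((310/.75,(480-320)/.7),(288/.75,(495-320)/.7)):
    print('right end corners', np.round(tobay(B,back(d,uv,.022))*1000))
print(np.round(-cv2.Rodrigues(d['rvec'])[0].T@d['tvec'].ravel(),3))
d=optics.get_image('top')
for uv in((240,345),(227,375)):print('left end', np.round(tobay(B,back(d,np.array(uv)/2.5+[180,80],.022))*1000))
d=optics.get_image('scene')
for uv in((246,130),(268,126)):print('tips if at bench', np.round(tobay(B,back(d,np.array(uv)/1.6+[150,90],.01))*1000))
"
```

```text
wrist [[240.0, 478.0], [241.0, 488.0], [256.0, 478.0], [225.0, 478.0]]
scene [[253.0, 151.0], [253.0, 139.0], [244.0, 153.0], [262.0, 149.0]]
top [[397.0, 482.0], [398.0, 482.0], [413.0, 473.0], [381.0, 490.0]]
right end corners [-222. -100.]
right end corners [-244.  -95.]
[0.474 0.015 0.185]
left end [-180.   71.]
left end [-203.   77.]
tips if at bench [-306.  -80.]
tips if at bench [-324.  -53.]
```

The tube hasn't moved: the fingers passed over it. The tips in the pictures are about 30 mm above where the TCP reading puts them. I'll move back onto clear bench and feel for the surface.

```bash
python3 -m jog '[[0,0,0,-0.01,-0.007,0,31],[0,0,0,-0.01,-0.007,0,31],[0,0,0,0,0,0.003,31],[0,0,0,0,0,0.003,31],[0,0,0,0,0,0,31]]'; python3 -m jog '[[0,0,0,0,0,0.003,31],[0,0,0,0,0,0.003,31],[0,0,0,0,0,0,31]]'
python3 -c "
from h import *
a=optics.get_image('scene')['pixels'][120:200,250:370];b=optics.get_image('wrist')['pixels']
o=np.vstack([cv2.resize(a,(480,320)),cv2.resize(b,(480,280))])
cv2.imwrite('pics/c.png',o[...,::-1])
"
```

```text
time_s: 6.62
position: [0.3812, -0.0234, -0.0]
tool_rot: [[0.867, 0.498, -0.0], [0.498, -0.867, 0.0], [-0.0, -0.0, -1.0]]
ft_force: [0.1, -0.5, 0.7]
grip_width: 0.0265
gripper_force: 0.0
time_s: 7.0
position: [0.3809, -0.0232, -0.006]
tool_rot: [[0.867, 0.498, -0.001], [0.498, -0.867, 0.0], [-0.0, -0.0, -1.0]]
ft_force: [-0.3, 0.2, 0.1]
grip_width: 0.0266
gripper_force: 0.0
```

View pics/c.png

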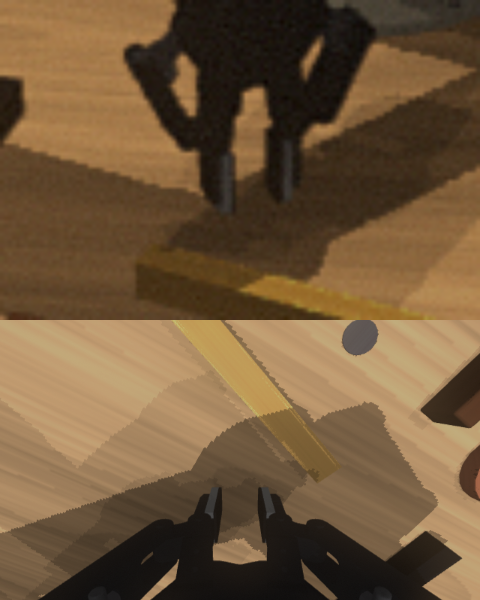

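```bash
for i in 1; do python3 -m jog '[[0,0,0,0,0,0.004,31],[0,0,0,0,0,0.004,31],[0,0,0,0,0,0,31]]'; python3 -c "
from h import *
s=observe();p=np.array(s['position']);d=optics.get_image('scene');print(proj(d,[p]))
R=cv2.Rodrigues(d['rvec'])[0];r=R.T@np.linalg.inv(d['mtx'])@[314,171,1];c=-R.T@d['tvec'].ravel()
for z in(0,.01,.02,.03,.04):print(z,(c+r*(z-c[2])/r[2])[:2],'vs',p)
d=optics.get_image('wrist')
R=cv2.Rodrigues(d['rvec'])[0];r=R.T@np.linalg.inv(d['mtx'])@[320,238,1];c=-R.T@d['tvec'].ravel()
for z in(0,.01,.02,.03,.04):print(z,(c+r*(z-c[2])/r[2])[:2])
print(c-p)
"; done
```

```text
time_s: 7.48
position: [0.3808, -0.0232, -0.0141]
tool_rot: [[0.867, 0.498, -0.001], [0.498, -0.867, 0.0], [-0.001, -0.001, -1.0]]
ft_force: [0.2, -0.3, -0.2]
grip_width: 0.0261
gripper_force: 0.0
[[310.68665901 186.59138444]]
0 [ 0.33626467 -0.02144328] vs [ 0.38076202 -0.02322187 -0.01409439]
0.01 [ 0.35300563 -0.01940826] vs [ 0.38076202 -0.02322187 -0.01409439]
0.02 [ 0.36974658 -0.01737325] vs [ 0.38076202 -0.02322187 -0.01409439]
0.03 [ 0.38648753 -0.01533823] vs [ 0.38076202 -0.02322187 -0.01409439]
0.04 [ 0.40322848 -0.01330321] vs [ 0.38076202 -0.02322187 -0.01409439]
0 [ 0.37881632 -0.02396565]
0.01 [ 0.3831427  -0.02145931]
0.02 [ 0.38746908 -0.01895296]
0.03 [ 0.39179546 -0.01644662]
0.04 [ 0.39612185 -0.01394028]
[0.06914935 0.04044273 0.17842348]
```

```bash
python3 -m jog '[[0,0,0,0,0,0.004,31],[0,0,0,0,0,0.003,31],[0,0,0,0,0,0,31]]'; python3 -m jog '[[0,0,0,0,0,0.003,31],[0,0,0,0,0,0,31]]';  python3 -m jog '[[0,0,0,0,0,0.003,31],[0,0,0,0,0,0,31]]'
```

```text
time_s: 7.95
position: [0.3808, -0.0232, -0.021]
tool_rot: [[0.867, 0.498, -0.001], [0.498, -0.867, 0.0], [-0.0, -0.0, -1.0]]
ft_force: [0.6, 0.2, -0.5]
grip_width: 0.0263
gripper_force: 0.0
time_s: 8.2
position: [0.3809, -0.0233, -0.0239]
tool_rot: [[0.867, 0.498, -0.0], [0.498, -0.867, 0.0], [-0.0, -0.0, -1.0]]
ft_force: [0.1, 0.5, -0.0]
grip_width: 0.0265
gripper_force: 0.0
time_s: 8.45
position: [0.3809, -0.0233, -0.0269]
tool_rot: [[0.867, 0.498, -0.0], [0.498, -0.867, 0.0], [-0.0, -0.0, -1.0]]
ft_force: [0.4, -0.0, -0.4]
grip_width: 0.0266
gripper_force: 0.0
```

```bash
python3 -m jog '[[0,0,0,0,0,0.002,31],[0,0,0,0,0,0,31]]'; python3 -m jog '[[0,0,0,0,0,0.002,31],[0,0,0,0,0,0,31]]'; python3 -c "
from h import *
s=observe();p=np.array(s['position']);d=optics.get_image('scene');print(proj(d,[p,p+[0,0,.03]])*1.0)
cv2.imwrite('pics/d.png',cv2.resize(d['pixels'][120:200,250:370],(720,480))[...,::-1])"
```

```text
time_s: 8.7
position: [0.3809, -0.0233, -0.0289]
tool_rot: [[0.867, 0.498, -0.0], [0.498, -0.867, 0.0], [-0.0, -0.0, -1.0]]
ft_force: [-1.0, -0.6, 0.3]
grip_width: 0.0265
gripper_force: 0.0
time_s: 8.95
position: [0.3809, -0.0233, -0.0309]
tool_rot: [[0.867, 0.498, -0.0], [0.498, -0.867, 0.0], [-0.0, -0.0, -1.0]]
ft_force: [0.6, 0.4, 0.6]
grip_width: 0.0261
gripper_force: 0.0
[[310.6324307  192.97098503]
 [310.65256495 181.56307321]]
```

View pics/d.png

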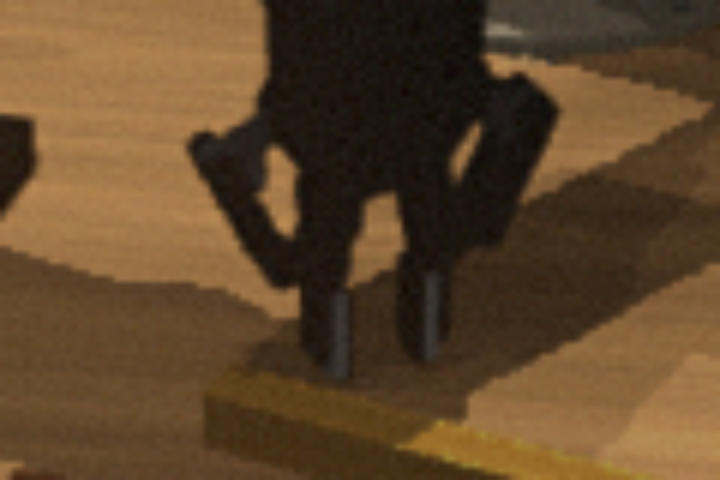

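The tips are now about 6 mm above the bench at a z reading of -31, so I'll take the z reading as about 30 mm low and work at that height. I'll go up, come over the tube again and straddle it.

```bash
python3 -m jog '[[0,0,0,0,0,-0.03,40],[0,0,0,0,0,-0.03,40],[0,0,-0.15,0,0,0,40],[0,0,-0.15,0,0,0,40],[0,0,-0.15,0,0,0,40],[0,0,-0.15,0,0,0,40],[0,0,-0.12,0,0,0,40],[0,0,0,0,0,0,40]]' >/dev/null; python3 -c "
from h import *
go(-.222,-.062,-.03,12)"
```

```text
t=10.00 now bay [-284.4  -58.5] z 29.2 ang 12.1 w 34.7 F [-0.2  0.2 -0.4]
  turn -0.001 shift mm [ 9.6 61.8 59.2]
```

```bash
python3 -m jog '[[0,0,0,0.005,0.02,0,40],[0,0,0,0.005,0.021,0,40],[0,0,0,0,0.021,0,40],[0,0,0,0,0,0.02,40],[0,0,0,0,0,0.01,40],[0,0,0,0,0,0,40]]' >/dev/null; python3 -m jog '[[0,0,0,0,0,0.006,40],[0,0,0,0,0,0.006,40],[0,0,0,0,0,0.006,40],[0,0,0,0,0,0.006,40],[0,0,0,0,0,0,40]]';python3 -m jog '[[0,0,0,0,0,0.005,40],[0,0,0,0,0,0,32],[0,0,0,0,0,0,32],[0,0,0,0,-0.006,0,32]]'
```

```text
time_s: 11.38
position: [0.4426, -0.0339, -0.0252]
tool_rot: [[0.324, 0.946, -0.001], [0.946, -0.324, 0.0], [-0.0, -0.001, -1.0]]
ft_force: [-0.1, 0.5, 0.3]
grip_width: 0.034
gripper_force: 0.0
time_s: 11.88
position: [0.4375, -0.0321, -0.0296]
tool_rot: [[0.324, 0.946, 0.001], [0.946, -0.324, -0.0], [-0.0, 0.001, -1.0]]
ft_force: [0.9, -0.8, 0.0]
grip_width: 0.0277
gripper_force: 0.5
```

Down around the tube with no contact on the way. Now back it off about 30 mm and look at the force.

```bash
python3 -m jog '[[0,0,0,0,-0.007,0,31],[0,0,0,0,-0.007,0,31],[0,0,0,0,-0.007,0,31],[0,0,0,0,-0.007,0,31],[0,0,0,0,-0.004,0,31]]'
python3 -c "
from h import *
tube(guess=(-.24,-.009,12))
go(-.222,-.062,-.03,45)"
```

```text
time_s: 12.5
position: [0.4069, -0.0216, -0.0296]
tool_rot: [[0.324, 0.946, 0.001], [0.946, -0.324, -0.0], [0.0, 0.001, -1.0]]
ft_force: [3.0, -1.0, 1.3]
grip_width: 0.0268
gripper_force: 3.7
tube bay [-233.5    7.9] ang 23.6 cost 0.79
t=12.55 now bay [-259.3  -53.6] z -29.7 ang 12.0 w 26.9 F [ 1.8 -0.   3. ]
  turn 0.576 shift mm [20.4 32.3  0.3]
```

```bash
python3 -m jog '[[0,0,0.08,0,0,0,31],[0,0,0.08,0,0,0,31],[0,0,0.08,0,0,0,31],[0,0,0.08,0,0,0,31],[0,0,0.08,0,0,0,31],[0,0,0.08,0,0,0,31],[0,0,0.08,0,0,0,31],[0,0,0.04,0,0,0,31]]'
cat > vis.py <<'E'
from h import *
# fit tube left end/axis from visible yellow pixels in the top view: PCA-like with minAreaRect
def vis(uvb):
    B=json.load(open('bay.json'));d=optics.get_image('top');h=cv2.cvtColor(d['pixels'],cv2.COLOR_RGB2HSV).astype(int)
    m=((h[...,0]>=18)&(h[...,0]<=34)&(h[...,1]>155)&(h[...,2]>40)).astype(np.uint8);m[:135]=0;m[:,:235]=0;m[:,430:]=0
    m=cv2.morphologyEx(m,cv2.MORPH_OPEN,np.ones((3,3)))
    n,l,st,_=cv2.connectedComponentsWithStats(m)
    for i in range(1,n):
        if st[i,4]>60:
            ys,xs=np.nonzero(l==i);bx=cv2.boxPoints(cv2.minAreaRect(np.float32(np.c_[xs,ys])))
            print(st[i,4],[np.round(tobay(B,back(d,q,.022))*1000).tolist() for q in bx])
vis(0)
E
python3 vis.py; python3 -c "
from h import *
go(-.222,-.062,-.03,45)"
```

```text
time_s: 13.55
position: [0.4055, -0.0211, -0.0301]
tool_rot: [[0.802, 0.597, -0.003], [0.597, -0.802, 0.001], [-0.002, -0.003, -1.0]]
ft_force: [-0.8, 0.4, 2.0]
grip_width: 0.0268
gripper_force: 4.3
228 [[-188.0, 66.0], [-173.0, 56.0], [-199.0, 18.0], [-214.0, 28.0]]
t=13.60 now bay [-260.2  -53.3] z -30.1 ang 46.5 w 26.4 F [-0.8  1.9  1.4]
  turn -0.026 shift mm [20.9 33.2 -0.1]
```

```bash
python3 -m jog '[[0,0,0,0,-0.007,0,31],[0,0,0,0,-0.007,0,31],[0,0,0.07,0,0,0,31],[0,0,0.07,0,0,0,31],[0,0,0.05,0,0,0,31],[0,0,0,0,0,0,31]]'
python3 vis.py; python3 -c "
from h import *
go(-.222,-.062,-.03,45)"
```

```text
time_s: 14.35
position: [0.3978, -0.0098, -0.0298]
tool_rot: [[0.9, 0.437, -0.001], [0.437, -0.9, 0.001], [-0.001, -0.001, -1.0]]
ft_force: [-1.1, 2.0, 1.7]
grip_width: 0.0264
gripper_force: 2.2
225 [[-174.0, 61.0], [-161.0, 48.0], [-196.0, 15.0], [-208.0, 29.0]]
t=14.40 now bay [-269.3  -43.1] z -29.8 ang 57.2 w 26.8 F [-0.9  2.5  1.8]
  turn -0.213 shift mm [20.  46.8  0.2]
```

```bash
python3 -m jog '[[0,0,-0.08,0,0,0,31],[0,0,-0.08,0,0.002,0,31],[0,0,0,0,0.008,0,31],[0,0,0,0,0.008,0,31],[0,0,0,0,0.008,0,31],[0,0,0,0,0.008,0,31],[0,0,0,0,0.008,0,31],[0,0,0,0,0.008,0,31],[0,0,0,0,0.007,0,31]]'
python3 vis.py; python3 -c "
from h import *
go(-.222,-.062,-.03,45)"
```

```text
time_s: 15.52
position: [0.4315, -0.0577, -0.0298]
tool_rot: [[0.819, 0.573, 0.0], [0.573, -0.819, -0.0], [0.0, 0.0, -1.0]]
ft_force: [-1.5, 2.2, 0.2]
grip_width: 0.0264
gripper_force: 2.9
305 [[-153.0, 33.0], [-137.0, 21.0], [-175.0, -25.0], [-190.0, -13.0]]
t=15.57 now bay [-229.3  -87.1] z -29.8 ang 48.1 w 26.7 F [ 0.  -0.9 -1.9]
  turn -0.055 shift mm [ 22.9 -12.6   0.2]
```

```bash
python3 -m jog '[[0,0,0.06,0,0.004,0,31],[0,0,0.06,0,0.004,0,31],[0,0,0.04,0,0.004,0,31],[0,0,0,0,0.004,0,31],[0,0,0,0,0.002,0,31],[0,0,0,0,0,0,31]]'
python3 vis.py; python3 -c "
from h import *
go(-.222,-.062,-.03,45)"
```

```text
time_s: 16.32
position: [0.4402, -0.0731, -0.0298]
tool_rot: [[0.9, 0.436, 0.0], [0.436, -0.9, -0.0], [0.0, 0.0, -1.0]]
ft_force: [-0.0, 1.2, -1.2]
grip_width: 0.0266
gripper_force: 1.9
316 [[-125.0, 6.0], [-110.0, -9.0], [-154.0, -51.0], [-169.0, -36.0]]
t=16.38 now bay [-219.6 -100.7] z -29.8 ang 57.3 w 26.2 F [ 1.2  0.2 -1.2]
  turn -0.214 shift mm [ 25.7 -29.    0.2]
```

```bash
python3 -m jog '[[0,0,-0.07,0,-0.002,0,33],[0,0,0,0,0,-0.02,33],[0,0,-0.065,0,0,-0.04,20],[0,0,-0.065,0,0,0,0],[0,0,0,-0.02,0,0,0],[0,0,0,-0.02,0,0,0],[0,0,0,-0.015,0,0,0]]' >/dev/null; python3 -c "
from h import *
tube(guess=(-.182,-.064,46))
go(-.262,-.142,-.027,46)"; python3 vis.py
```

```text
tube bay [-178.5  -62.3] ang 47.1 cost 0.46
t=17.30 now bay [-261.6 -138.3] z 30.3 ang 45.8 w 0.0 F [-0.9  0.9 -0.1]
  turn 0.003 shift mm [-2.8  2.4 57.3]
684 [[-126.0, 7.0], [-111.0, -9.0], [-212.0, -107.0], [-227.0, -91.0]]
```

```bash
python3 -m jog '[[0,0,0,-0.002,0.002,0.02,0],[0,0,0,0,0,0.02,0],[0,0,0,0,0,0.01,0],[0,0,0,0,0,0.005,0],[0,0,0,0,0,0,0]]'; python3 -m jog '[[0,0,0,0.008,0,0,0],[0,0,0,0.008,0,0,0],[0,0,0,0.008,0,0,0],[0,0,0,0.008,0,0,0],[0,0,0,0.008,0,0,0],[0,0,0,0.008,0,0,0]]'; python3 vis.py; python3 -c "
from h import *
tube(guess=(-.155,-.036,46))
go(-.262,-.142,-.027,46)"
```

```text
time_s: 17.98
position: [0.3952, -0.1071, -0.0247]
tool_rot: [[0.795, 0.606, 0.0], [0.606, -0.795, -0.0], [0.0, 0.0, -1.0]]
ft_force: [-0.1, -1.1, 0.4]
grip_width: -0.0002
gripper_force: 0.0
time_s: 18.73
position: [0.4335, -0.0777, -0.0248]
tool_rot: [[0.796, 0.606, -0.0], [0.606, -0.796, 0.0], [-0.0, -0.0, -1.0]]
ft_force: [-3.6, -2.8, 4.2]
grip_width: -0.0002
gripper_force: 2.3
597 [[-97.0, 34.0], [-82.0, 19.0], [-164.0, -58.0], [-179.0, -43.0]]
tube bay [-151.8  -33.1] ang 47.2 cost 0.54
t=18.82 now bay [-225.2 -106. ] z -24.8 ang 45.8 w 0.1 F [-0.1 -0.5 -0.5]
  turn 0.004 shift mm [-51.5   0.3   2.2]
```

```bash
python3 -m jog '[[0,0,0,0.008,0,0,0],[0,0,0,0.008,0,0,0],[0,0,0,0.008,0,0,0],[0,0,0,0.008,0,0,0],[0,0,0,0.008,0,0,0],[0,0,0,0.005,0,0,0]]'; python3 vis.py; python3 -c "
from h import *
tube(guess=(-.121,-.002,46))
go(-.262,-.142,-.027,46)"
```

```text
time_s: 19.58
position: [0.4694, -0.0504, -0.0248]
tool_rot: [[0.795, 0.606, 0.0], [0.606, -0.795, -0.0], [-0.0, 0.0, -1.0]]
ft_force: [-2.3, -0.5, -0.2]
grip_width: -0.0002
gripper_force: 0.9
485 [[-66.0, 67.0], [-50.0, 51.0], [-116.0, -12.0], [-131.0, 4.0]]
tube bay [-116.8    1.6] ang 47.0 cost 0.57
t=19.68 now bay [-193.2  -74.9] z -24.7 ang 45.8 w -0.1 F [ 0.4 -0.9 -0.5]
  turn 0.004 shift mm [-96.1   0.5   2.3]
```

```bash
python3 -m jog '[[0,0,0,-0.006,0,0,0],[0,0,0,0,0,-0.03,0],[0,0,0,0,0,-0.03,0],[0,0,0,0,0,0,0]]' >/dev/null; python3 -c "
from h import *
tube(guess=(-.118,.001,46.5))
go(-.182,-.013,-.026,46)"
```

```text
tube bay [-115.6    2.3] ang 45.8 cost 0.56
t=20.23 now bay [-197.9  -79.8] z 35.6 ang 45.8 w -0.2 F [-0.4 -0.8 -0.7]
  turn 0.003 shift mm [ 57.8 -36.9  61.6]
```

```bash
python3 -m jog '[[0,0,0,0.02,-0.013,0,0],[0,0,0,0.02,-0.012,0,0],[0,0,0,0.018,-0.012,0,0],[0,0,0,0,0,0.02,0],[0,0,0,0,0,0.02,0],[0,0,0,0,0,0.015,0],[0,0,0,0,0,0.006,0],[0,0,0,0,0,0,0]]'; python3 -m jog '[[0,0,0,0,0.007,0,0],[0,0,-0.04,-0.001,0.006,0,0],[0,0,-0.078,-0.002,0.008,0,0],[0,0,-0.078,-0.002,0.008,0,0],[0,0,-0.078,-0.002,0.008,0,0]]'; python3 vis.py; python3 -c "
from h import *
tube(guess=(-.105,-.005,30))
go(-.157,-.0433,-.026,30)"
```

```text
time_s: 21.22
position: [0.4875, 0.0101, -0.0263]
tool_rot: [[0.796, 0.606, -0.001], [0.606, -0.796, 0.0], [-0.001, -0.001, -1.0]]
ft_force: [0.5, 1.1, 0.5]
grip_width: 0.0003
gripper_force: 0.0
time_s: 21.85
position: [0.5076, -0.0226, -0.0253]
tool_rot: [[0.6, 0.8, 0.0], [0.8, -0.6, 0.0], [0.0, 0.0, -1.0]]
ft_force: [-1.5, 1.3, 0.2]
grip_width: 0.0001
gripper_force: 0.8
115 [[-71.0, 68.0], [-56.0, 58.0], [-70.0, 38.0], [-85.0, 49.0]]
tube bay [-104.3   -5.8] ang 29.6 cost 0.91
t=21.95 now bay [-158.2  -43. ] z -25.4 ang 30.1 w 0.1 F [-0.1 -0.6  0.3]
  turn -0.002 shift mm [0.3 1.2 0.6]
```

```bash
python3 -m jog '[[0,0,-0.078,-0.002,0.008,0,0],[0,0,-0.078,-0.002,0.008,0,0],[0,0,-0.078,-0.002,0.008,0,0],[0,0,-0.078,-0.002,0.009,0,0],[0,0,-0.078,-0.001,0.009,0,0]]'; python3 vis.py; python3 -c "
from h import *
go(-.117,-.067,-.026,5)"
```

```text
time_s: 22.58
position: [0.5398, -0.0496, -0.0255]
tool_rot: [[0.253, 0.968, -0.001], [0.968, -0.253, 0.0], [-0.0, -0.001, -1.0]]
ft_force: [-1.6, -0.2, 1.5]
grip_width: -0.0001
gripper_force: 1.0
286 [[-85.0, 70.0], [-63.0, 66.0], [-73.0, 16.0], [-95.0, 20.0]]
t=22.62 now bay [-122.3  -65.9] z -25.4 ang 7.6 w -0.2 F [-0.4  0.2  0.4]
  turn -0.045 shift mm [-0.6  5.3  0.6]
```

```bash
python3 -m jog '[[0,0,-0.066,0,0.007,0,0],[0,0,-0.066,0,0.006,0,0],[0,0,0,0,-0.01,0,0],[0,0,0,0,-0.02,0,0],[0,0,0,0,0,-0.03,0],[0,0,0,0,-0.03,-0.03,0],[0,0,0,0,-0.06,0,0],[0,0,0,0,-0.06,0,0]]' >/dev/null; python3 vis.py; python3 -c "
from h import *
tube(guess=(-.09,-.02,4))
go(-.14,-.02,-.026,0)"
```

```text
910 [[-87.0, 72.0], [-65.0, 71.0], [-75.0, -109.0], [-97.0, -107.0]]
tube bay [-80.9 -20. ] ang 3.8 cost 0.31
t=23.73 now bay [-298.7  -64.2] z 33.7 ang 0.4 w -0.1 F [ 1.  -1.2  0.1]
  turn -0.007 shift mm [ 44.2 158.7  59.7]
```

```bash
python3 -m jog '[[0,0,0.174,0,0,0,60],[0,0,0.174,0,0,0,60],[0,0,0.174,0,0,0,60],[0,0,0.174,0,0,0,60],[0,0,0.174,0,0,0,60],[0,0,0.174,0,0,0,60],[0,0,0.174,0,0,0,60],[0,0,0.174,0,0,0,60],[0,0,0.174,0,0,0,60],[0,0,0,0,0,0,60]]' >/dev/null; python3 -c "
from h import *
tube(guess=(-.08,-.02,4))
go(-.125,-.02,-.033,90)"
```

```text
tube bay [-81.6 -19.8] ang 4.6 cost 0.3
t=25.02 now bay [-290.8  -65.9] z 34.3 ang 89.8 w 51.4 F [0.6 1.2 0.5]
  turn 0.003 shift mm [165.8 -45.9  67.3]
```

```bash
python3 -m jog '[[0,0,0,0.033,-0.01,0,60],[0,0,0,0.033,-0.009,0,60],[0,0,0,0.033,-0.009,0,60],[0,0,0,0.033,-0.009,0.01,60],[0,0,0,0.033,-0.009,0.02,60],[0,0,0,0,0,0.02,60],[0,0,0,0,0,0.01,60],[0,0,0,0,0,0.005,60],[0,0,0,0,0,0,60]]'; python3 -m jog '[[0,0,0,0.01,0,0,60],[0,0,0,0.01,0,0,60],[0,0,0,0.01,0,0,60],[0,0,0,0.01,0,0,60],[0,0,0,0.008,0,0,60]]'; python3 vis.py; python3 -c "
from h import *
go(-.033,-.02,-.033,90)"
```

```text
time_s: 26.15
position: [0.5432, -0.0041, -0.0305]
tool_rot: [[0.993, -0.119, 0.0], [-0.119, -0.993, -0.0], [0.0, 0.0, -1.0]]
ft_force: [-0.4, 0.5, 0.7]
grip_width: 0.0512
gripper_force: 0.0
time_s: 26.78
position: [0.5913, -0.0097, -0.0308]
tool_rot: [[0.993, -0.119, -0.001], [-0.119, -0.993, 0.0], [-0.001, -0.0, -1.0]]
ft_force: [-4.4, 0.7, 3.5]
grip_width: 0.051
gripper_force: 2.2
t=26.82 now bay [-76.  -19.8] z -30.8 ang 89.9 w 51.1 F [-0.3 -0.5 -0. ]
  turn 0.001 shift mm [43.   0.2  2.2]
```

```bash
python3 -m jog '[[0,0,0,0.008,0,0,60],[0,0,0,0.008,0,0,60],[0,0,0,0.008,0,0,60],[0,0,0,0.007,0,0,60],[0,0,0,0.003,0,0,60],[0,0,0,0.002,0,0,60]]'; python3 -m jog '[[0,0,0,0.002,0,0,60],[0,0,0,0.001,0,0,60]]' | grep -E 'pos|ft'; python3 -m jog '[[0,0,0,0.001,0,0,60],[0,0,0,0.001,0,0,60]]'| grep -E 'pos|ft';  python3 -c "
from h import *
go(-.033,-.02,-.033,90)
tube(guess=(-.015,-.02,0))"
```

```text
time_s: 27.58
position: [0.6267, -0.014, -0.0308]
tool_rot: [[0.993, -0.119, -0.0], [-0.119, -0.993, 0.0], [-0.0, -0.0, -1.0]]
ft_force: [-2.7, 0.0, 0.0]
grip_width: 0.0516
gripper_force: 0.9
position: [0.6297, -0.0143, -0.0308]
ft_force: [-0.6, -0.0, -1.1]
position: [0.6317, -0.0146, -0.0308]
ft_force: [-2.5, 0.4, 0.3]
t=28.07 now bay [-36.5 -19.8] z -30.8 ang 89.9 w 51.3 F [-2.5  0.4  0.3]
  turn 0.001 shift mm [3.5 0.2 2.2]
tube bay [-80.5 -83.9] ang -71.0 cost 0.97
```

Not against the rail yet (-2.5 N is just sliding). I'll go on in 1 mm steps.

```bash
python3 -m jog '[[0,0,0,0.001,0,0,60],[0,0,0,0.001,0,0,60],[0,0,0,0,0,0,60]]'| grep -E 'pos|ft'; python3 -m jog '[[0,0,0,0.001,0,0,60],[0,0,0,0,0,0,60]]'| grep -E 'pos|ft'; python3 -m jog '[[0,0,0,0.001,0,0,60],[0,0,0,0,0,0,60]]'| grep -E 'pos|ft'
```

```text
position: [0.6338, -0.0149, -0.0308]
ft_force: [-1.6, 0.6, -1.4]
position: [0.6348, -0.015, -0.0308]
ft_force: [-0.8, -0.2, 0.1]
position: [0.6348, -0.0149, -0.0309]
ft_force: [-5.8, 0.7, 1.1]
```

```bash
python3 -m jog '[[0,0,0,0.001,0,0,60],[0,0,0,0,0,0,60]]'| grep -E 'pos|ft'; python3 -m jog '[[0,0,0,-0.006,0,0,60],[0,0,0,-0.02,0,0,60],[0,0,0,-0.02,0,-0.02,60],[0,0,0,0,0,-0.04,60],[0,0,0,-0.04,0,-0.04,60],[0,0,0,-0.06,0,0,60],[0,0,0,-0.06,0,0,60],[0,0,0,-0.06,0,0,60],[0,0,0,0,0,0,60]]' | grep -E 'pos|ft';  python3 -c "
from h import *
tube(guess=(-.012,-.02,0),name='end')"; python3 vis.py
```

```text
position: [0.6348, -0.0149, -0.0309]
ft_force: [-9.5, 0.9, 5.2]
position: [0.3687, 0.0174, 0.0693]
ft_force: [1.0, -0.3, 0.6]
tube bay [-10.4 -19.2] ang 0.0 cost 0.23
667 [[-26.0, 37.0], [-1.0, 38.0], [2.0, -107.0], [-22.0, -107.0]]
```

View pics/end.png

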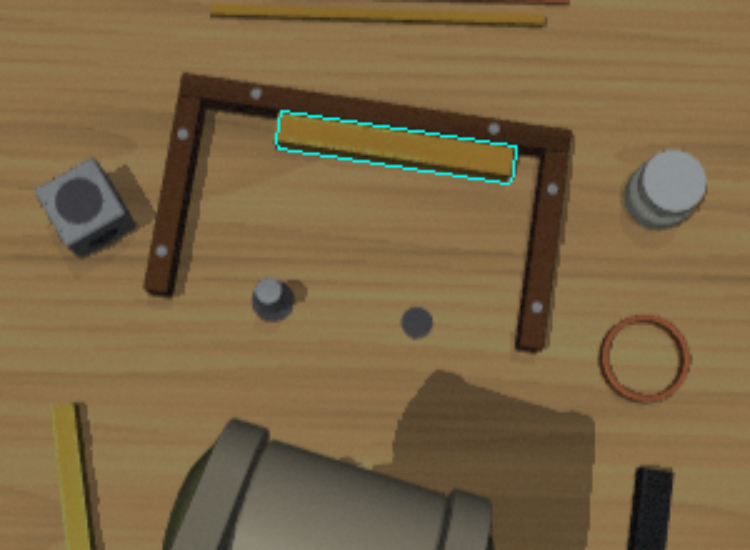

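The tube, from (278,130) to (515,165), lies flush and parallel along the back rail. The fit gives x = -10 mm, y = -19 mm and 0°. The jar, block and bangle haven't moved and the robot is clear, so I'm handing in.

```bash
python3 -c "
from rig import job
print(job.close_job())"
```

```text
the job is handed in; nothing more can be done
None
```

The tube was pushed in past the post and lies flush along the back rail (camera fit: x = -10 mm, y = -19 mm, 0° off parallel), the jar, block and bangle look unmoved, and I handed the job in; no verdict came back.

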